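# Check a joining plate's thickness under the bench micrometer

### The job

Lay the flat steel joining plate on the micrometer stand's granite base, lengthwise under the spindle, with its end pushed gently and squarely up against the steel back stop. Then close the micrometer on it by turning only the small ratchet knob at the very top clockwise until the ratchet slips, let it slip for no more than a quarter of a turn, and leave the plate clamped for reading. Never squeeze the plate by turning the thicker thimble or pressing the head down, and leave the other things on the bench where they are.

Things in the scene. Friction and masses are not known exactly. Their poses are not given: they have to be found in the camera images.
- plate_mid (a point): centre (half-way up) of the loose flat bright-steel joining plate: 180 mm long (its x axis), 30 mm wide (y), 5 mm thick (z up), four 5.5 mm screw holes on its middle line 25 and 55 mm either side of the centre, 0.14 to 0.28 kg. It starts flat on the bench; either end and either face will do
- stop_face (a point): middle of the lower edge of the stop's flat face, level with the granite's top, 45 mm above the bench. x runs level from the base's open front over the stop to the column, y across, z up. The stop is a steel bar 46 mm wide, 9 mm high. The spindle's axis is upright at x = -14 mm, y = 0. A plate pushed home has its centre at x = -90, y = 0, z = 2.5 mm
- ratchet_mid (a point): centre of the ratchet knob, the small knurled knob on top of the micrometer: upright cylinder, 15 mm in diameter, 24 mm tall (12 mm above and below this point), on the spindle's axis. 2 mm below it begins the thicker thimble (21 mm in diameter, 34 mm tall). Clockwise seen from above, knob, thimble and spindle go down 10 mm per turn
- thimble (a joint): turn of the thimble in rad, 0 at the start, growing clockwise from above as the spindle goes down (10 mm per 6.28 rad, 12 mm at most); it stops growing when the spindle is tight on the plate
- ratchet (a joint): how far the ratchet knob has slipped clockwise against the thimble, in rad (what is heard as clicks): stays near 0 while the knob drives the thimble, and grows with the hand once it slips; a quarter of a turn is 1.57 rad. The thimble itself has no clutch
- spindle: upright 8 mm steel rod, with the thimble and knob it carries; it slides but does not turn; origin on its axis up in the barrel, z up. Its lower face starts 2.5 to 7.5 mm above a plate on the granite. The screw drags with 0.03 N m; the knob's clutch slips at 0.05 N m, the spindle then pressing with 12 to 17 N, which the screw holds when let go. A push down on the knob adds to it
- plate: the joining plate; origin in the middle of its underside, x along its length, z up
- stand: fixed stand; origin under the base's middle, on the bench, axes as stop_face. Dark granite base 220 x 150 mm, 45 mm high; stop face at x = +44, spindle axis at x = +30, column (28 mm in diameter, 131 mm high) at x = +90 mm. It carries the micrometer in a grey bracket that reaches 17 mm in front of the spindle axis, the thimble 10.5 mm
- tape_measure: loose steel tape measure, 72 x 66 x 36 mm, lying flat; origin under its middle; a bystander
- cup: loose white ceramic cup, 80 mm in diameter, 85 mm tall; origin under its middle; a bystander
- tape_roll: loose roll of brown packing tape lying flat, 100 mm outer diameter, 48 mm tall; origin under its middle; a bystander
- stop: the steel stop bar on the granite; origin and axes as stop_face. A push of 3 to 6 N brings the plate home; it must stay under 25 N
Things that resemble listed ones, but are neither listed nor needed, are in the scene too. What is meant by the plate is not blue or brown, and is the larger of those in its own colour.

How it is judged:
On the way, in this order (a step that is already met when the one before it is completed fails the run):
1. the plate lies flat on the granite under the spindle, its end against the stop and square to it (x of plate_mid in the frame of stop_face between -0.093 and -0.0875 m and y of plate_mid in the frame of stop_face between -0.01 and 0.01 m and z of plate_mid in the frame of stop_face below 0.005 m and angle between the x axis of plate_mid and the x axis of stop_face, either way round below 0.06 rad), for 0.2 s.
2. the spindle presses on the plate and the ratchet has slipped (contact force between spindle and plate above 3 N and value of joint ratchet above 0.25 rad), for 0.2 s.
At the end, for the whole second after the job is handed in: The plate lies flat and still on the granite, its end within 3 mm of the stop, centred within 10 mm across and square within 0.06 rad; the spindle presses on it with more than 3 N; the ratchet has slipped by 0.25 to 1.8 rad (all of step 1 and all of step 2 and value of joint ratchet below 1.8 rad and linear speed of plate below 0.01 m/s); the robot touches nothing.
It fails at once if the spindle squeezes the plate with more than 22 N (contact force between spindle and plate above 22 N).
It fails at once if the plate is pushed against the stop with more than 25 N (contact force between plate and stop above 25 N).
It fails at once if the ratchet is kept slipping for more than a quarter of a turn (value of joint ratchet above 1.8 rad).
It fails at once if the tape measure, the cup or the tape roll is moved by more than 20 mm (distance of any of tape_measure, cup, tape_roll from where it was at the start of the episode above 0.02 m).
It also fails if it takes over 72 s, if anything falls off the work surface, if the arm or the gripper's body presses on something with over 40 N, if the wrist force passes 120 N, or if a joint passes its speed limit or range.

### The arm

A 7-joint arm with a two-finger parallel gripper is mounted at the origin on the work surface. World frame = base frame: x ahead of the robot, y to its left, z up, the work surface at z = 0. Lengths are in m, angles in rad, forces in N, time in s.
With the tool pointing down it reaches from about 0.4 to 0.85 m from the base axis. Payload 10.4 kg.
Tool frame: the origin (TCP) lies at the very end of the fingers, on their centre line; the grasp point (between the pads) lies 19 mm behind it; z points along the fingers, y is the line along which they close (so a half turn about z gives the same grasp; the last joint's range is limited). The gripper opens to 87 mm and grips with 3 to 60 N. Pads are 19 mm wide; open, the fingers measure 117 mm over their backs; the gripper's body (75 mm by 190 mm) begins 51 mm behind the grasp point.
Start: joints at [1.292, 0.332, -0.065, 1.46, 0.022, 1.35, -0.088], TCP at [0.158, -0.605, 0.223] pointing down, gripper open.
Joint ranges: [-2.6, 2.6], [-0.5, 2.12], [-1.47, 1.34], [0.16, 2.42], [-1.27, 4.41], [0.06, 2.06], [-2.6, 2.6]. Speed limits (rad/s): [2.22, 2.22, 2.79, 2.79, 3.14, 3.14, 3.14].

### API

Orientations are given as a unit quaternion [x, y, z, w].
In Python, from bench import * gives the robot as it stands.
- The arm moves only by the tool step_arm, never from a script. Its arguments are lists of equal length, an entry for each row: "delta_pos": the shift along the world's x, y, z in units of 25 mm (1.0 is 25 mm), a list of three; "turn": the turn about the world's z in units of 0.12 rad (1.0 is 0.12 rad). In form: {"delta_pos": [[tx, ty, tz], ...], "turn": [turn, ...]}. A call has 1 to 12 rows; each row shifts and turns the commanded pose from where the row before left it; what a row does not reach is not made up. A row lasts 1/10 s, in which the tool goes at most 50 mm and 8.59 degrees, less where a joint would pass 70% of its speed; a pose out of reach is approached as far as the arm can. A call with a number of a shift or a turn outside -1 to 1 is refused whole. A call with a gripper value outside its range is refused whole. "grip" is the closure, from 0 (fully open) to 1 (shut), set as the call begins (left out, the last holds). The fingers move at their own pace and stop on an object; "newtons" is the grip in N (left out, the last holds). Time passes only in rows, so rows that do not move let the fingers close. It gives the time, the measured TCP pose, the force, the opening and the grip force at its end, in the units of the state.
- read_state(): the state, without advancing time (a new reading comes with each control period).
- camera(name): name is "side" or "top" or "wrist"; returns a dict with "image" (420x560x3 uint8, red, green, blue), "z_map" (420x560 float32, m along the optical axis (not along the pixel's ray), 0 where there is no reading), "mtx" (3x3 intrinsics, pixels), "view" (4x4, takes a point from world to camera coordinates). Camera axes: x right, y up, looking along -z (the intrinsics and any distortion apply to the point x, -y, -z); pixel columns grow to the right and rows downward; lengths in m; the calibration is good to about 2 mm. A picture is of the moment at which its call begins.
- close_job(): hands the job in; it is judged then, once.
The state is a dict: "time": time; "joint_positions": joint angles; "joint_vel": joint speeds; "joint_torque": joint torques, N m; "ee_pos": TCP position; "eef_rot": TCP orientation; "ft_force": force on the tool from outside, world axes, zero at the start; "torque": the same for the moment, N m; "width": finger opening in m; "grip_force": force on a finger pad.
Only numpy, scipy, OpenCV 4.12 (cv2) and the standard library are available. Lean on these libraries where they do the work, as an engineer would, in place of code of your own. Each camera call takes 0.05 s, during which the arm holds its last target. There are 200 camera calls.

## Working session

There is one attempt and no reset: what is moved stays moved. The work goes in short steps, Python scripts to look and compute and a tool call to move; the robot and the scene stay as the last step left them, time stands still between calls to the robot, and variables do not carry over. Pictures are saved under pics/ and viewed, at most 10 in all, crops included, and the job is handed in when it is done.

Besides the shell and the picture viewer there is one more tool, called by a JSON object that holds its "fn" and its "kwargs". step_arm: Moves the arm, as the interface text tells. Shifts and turns lie within -1 to 1; 1 stands for 25 mm of shift or 0.12 rad of turn. Its arguments: {"type":"object","properties":{"delta_pos":{"type":"array"},"turn":{"type":"array"},"grip":{"type":"number"},"newtons":{"type":"number"}},"required":["delta_pos","turn"]}

```bash
mkdir -p pics; cat > h.py <<'E'
from bench import *
import numpy as np, cv2
def snap(n):
    c=camera(n); np.savez('/tmp/%s.npz'%n,**{k:c[k] for k in('image','z_map','mtx','view')}); return c
def load(n): return dict(np.load('/tmp/%s.npz'%n))
def pts(c,u,v,z=None):
    # pixel -> world, using z_map
    u=np.asarray(u);v=np.asarray(v); d=c['z_map'][v.astype(int),u.astype(int)] if z is None else z
    K=c['mtx']; x=(u-K[0,2])/K[0,0]*d; y=(v-K[1,2])/K[1,1]*d
    P=np.stack([x,-y,-d,np.ones_like(x*1.)],-1); return (P@np.linalg.inv(c['view']).T)[...,:3]
def plane(c,u,v,h):
    a=pts(c,np.array([u]),np.array([v]),1.0)[0]; o=np.linalg.inv(c['view'])[:3,3]
    return o+(a-o)*(h-o[2])/(a[2]-o[2])
def world(c):
    v,u=np.mgrid[0:420,0:560]; return pts(c,u,v)
E
python3 - <<'E'
from h import *
a=snap('top');b=snap('side')
cv2.imwrite('pics/top.png',a['image'][...,::-1]);cv2.imwrite('pics/side.png',b['image'][...,::-1])
print(a['mtx'],np.linalg.inv(a['view'])[:3,3],np.linalg.inv(b['view'])[:3,3]);print(read_state())
E
```

```text
[[511.64122127   0.         278.64183375]
 [  0.         511.64122127 214.78432151]
 [  0.           0.           1.        ]] [ 0.35448021 -0.02252617  1.72179406] [-0.05948892  0.61267228  1.01172531]
{'time': 0.1, 'joint_positions': array([ 1.29240672,  0.33275194, -0.06469108,  1.4608416 ,  0.02158331,
        1.34990235, -0.08848484]), 'joint_vel': array([ 0.00130382, -0.00124865,  0.00157899, -0.00323725,  0.00123872,
        0.0010156 , -0.00238607]), 'joint_torque': array([ 1.58142524e-03, -6.24545074e+01,  2.45952280e-02, -3.90712309e+01,
       -6.14150846e-02,  3.66928848e-02,  6.37493395e-05]), 'ee_pos': array([ 0.15804221, -0.60433719,  0.22187641]), 'eef_rot': array([ 9.91831021e-01,  1.27557284e-01, -9.79295148e-05, -5.96355394e-04]), 'ft_force': array([-0.07148365,  0.80817789,  0.21833952]), 'torque': array([-0.03541195,  0.02406642, -0.03722722]), 'grip_force': 0.0, 'width': 0.08708055836864707}
```

View pics/top.png

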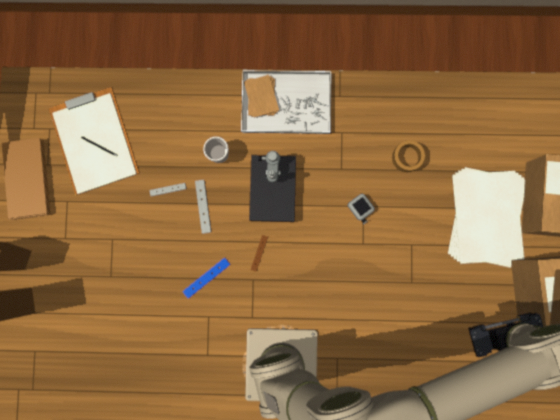

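View pics/side.png

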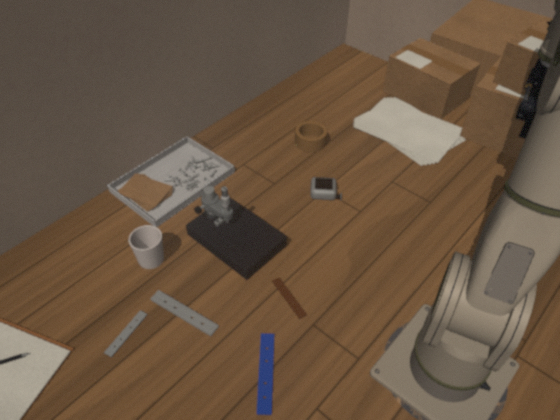

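Candidates in the top view: large bright-grey plate (203,206), small bright-grey strip (168,189), blue (207,278) and brown (260,253). By the description, the plate is the larger grey one at (203,206). The cup is at (215,149), the stand at (272,188), the tape measure at (362,207) and the tape roll at (410,156).

```bash
cat > m.py <<'E'
from h import *
a=load('top');b=load('side')
g=cv2.resize(a['image'][130:250,140:320],(800,533),interpolation=cv2.INTER_CUBIC);cv2.imwrite('pics/crop.png',g[...,::-1])
def rect(c,box,cond,h):
    u0,v0,u1,v1=box; m=np.zeros((420,560),np.uint8); m[v0:v1,u0:u1]=cond(c)[v0:v1,u0:u1]
    n,l,s,_=cv2.connectedComponentsWithStats(m); k=1+np.argmax(s[1:,4]); v,u=np.where(l==k)
    P=np.array([plane(c,x,y,h)[:2] for x,y in zip(u,v)]); 
    (cx,cy),(w,hh),ang=cv2.minAreaRect((P*1000).astype(np.float32)); 
    q=P-P.mean(0); e=np.linalg.svd(q)[2][0] if len(q)<3000 else np.linalg.eigh(q.T@q)[1][:,1]
    print(len(u),'rect',cx,cy,w,hh,ang,'mean',P.mean(0),'yaw',np.arctan2(e[1],e[0]))
grey=lambda c:((c['image'].max(2).astype(int)-c['image'].min(2)<35)&(c['image'].max(2)>95))
dark=lambda c:(c['image'].max(2)<60)
for n,c,bx,bs in(('top',a,(190,172,218,240),(240,145,310,230)),('side',b,(145,285,222,338),(180,190,292,278))):
    print(n);rect(c,bx,grey,.005);rect(c,bs,dark,.045)
W=world(a); 
for n,p in(('plate',(203,206)),('base',(272,205)),('cup',(215,149)),('tm',(362,207)),('roll',(398,156)),('knob',(272,156)),('k2',(272,165)),('k3',(272,175))): print(n,W[p[1],p[0]])
E
python3 m.py
```

```text
topTraceback (most recent call last):
  File "m.py", line 14, in <module>
    print(n);rect(c,bx,grey,.005);rect(c,bs,dark,.045)
             ~~~~^^^^^^^^^^^^^^^^
  File "m.py", line 7, in rect
    P=np.array([plane(c,x,y,h)[:2] for x,y in zip(u,v)]);
                ~~~~~^^^^^^^^^
  File "h.py", line 12, in plane
    a=pts(c,np.array([u]),np.array([v]),1.0)[0]; o=np.linalg.inv(c['view'])[:3,3]
      ~~~^^^^^^^^^^^^^^^^^^^^^^^^^^^^^^^^^^^
  File "h.py", line 10, in pts
    P=np.stack([x,-y,-d,np.ones_like(x*1.)],-1); return (P@np.linalg.inv(c['view']).T)[...,:3]
    raise ValueError('all input arrays must have the same shape')
ValueError: all input arrays must have the same shape
```

View pics/crop.png

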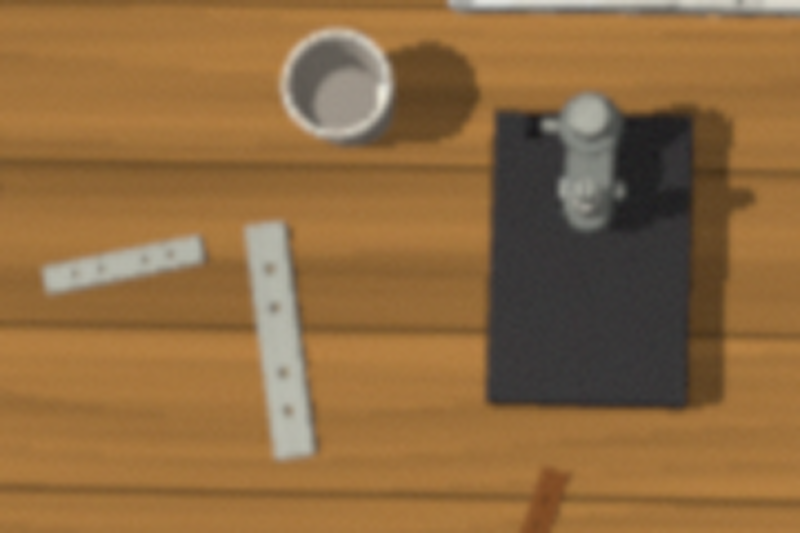

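The crop shows the four-hole grey plate from (267,225) to (295,457). The spindle, thimble and ratchet are at about (588,195) and the column top at (588,115), so the front faces the robot. The smaller four-hole strip at (125,265) is the decoy.

```bash
sed -i 's/d=c\[.z_map.\].*$/d=c["z_map"][v.astype(int),u.astype(int)] if z is None else z*np.ones(u.shape)/' h.py; python3 m.py
```

```text
top
478 rect 519.5504150390625 275.4687805175781 178.71258544921875 31.39546775817871 9.380157470703125 mean [0.51934445 0.27540803] yaw -2.9789203309846073
2404 rect 580.1258544921875 37.53076171875 213.1873016357422 145.22731018066406 0.9073585271835327 mean [0.5707252  0.03613109] yaw 3.0813424365920854
side
997 rect 517.6397705078125 273.7338562011719 182.3572540283203 34.920963287353516 9.282569885253906 mean [0.51539536 0.27342709] yaw -2.97843935940444
3996 rect 568.9554443359375 45.35772705078125 164.3807373046875 235.98336791992188 89.16075134277344 mean [0.55373978 0.05259363] yaw -2.9926943991048933
plate [0.5199687  0.27527146 0.0007623 ]
base [0.52295505 0.03952771 0.046795  ]
cup [7.16640841e-01 2.40461323e-01 4.30078074e-04]
tm [ 0.52300325 -0.2575837   0.0334783 ]
roll [ 0.70320241 -0.38362188 -0.00431418]
knob [0.66849019 0.03948554 0.13664749]
k2 [0.645745   0.04013198 0.10427556]
k3 [0.60521609 0.03747565 0.15568379]
```

{"fn": "step_arm", "kwargs": {"delta_pos": [[0.6, 1, 0.1], [0.6, 1, 0.1], [0.6, 1, 0.1], [0.6, 1, 0.1], [0.6, 1, 0.1], [0.6, 1, 0.1], [0.6, 1, 0.1], [0.6, 1, 0.1], [0.6, 1, 0.1], [0.6, 1, 0.1], [0.6, 1, 0.1], [0.6, 1, 0.1]], "turn": [0, 0, 0, 0, 0, 0, 0, 0, 0, 0, 0, 0], "grip": 0}}

```text
time: 1.3
ee_pos: [0.3385, -0.3035, 0.2524]
eef_rot: [0.992, 0.128, -0.0, -0.0]
ft_force: [-0.1, -0.1, -0.3]
width: 0.087
grip_force: 0.0
```

{"fn": "step_arm", "kwargs": {"delta_pos": [[0.45, 1, 0], [0.45, 1, 0], [0.45, 1, 0], [0.45, 1, 0], [0.45, 1, 0], [0.45, 1, 0], [0.45, 1, 0], [0.45, 1, 0], [0.45, 1, 0], [0.45, 1, 0], [0.45, 1, 0], [0.45, 1, 0]], "turn": [0, 0, 0, 0, 0, 0, 0, 0, -0.2, -0.2, -0.2, -0.175]}}

```text
time: 2.5
ee_pos: [0.4733, -0.0037, 0.2524]
eef_rot: [0.997, 0.081, -0.0, 0.0]
ft_force: [-0.1, 0.1, 0.2]
width: 0.0873
grip_force: 0.0
```

```bash
python3 - <<'E'
from h import *
s=read_state();print(s['time'],s['ee_pos'],s['eef_rot'],s['joint_positions'])
c=snap('wrist');cv2.imwrite('pics/w1.png',c['image'][...,::-1])
E
```

```text
2.5 [ 0.47328033 -0.00365936  0.25240208] [ 9.96735886e-01  8.07313206e-02 -1.40598229e-04  8.27209681e-05] [ 0.65334502  0.02028307 -0.74038454  1.76574596  0.01415548  1.36117523
 -1.49904453]
```

View pics/w1.png

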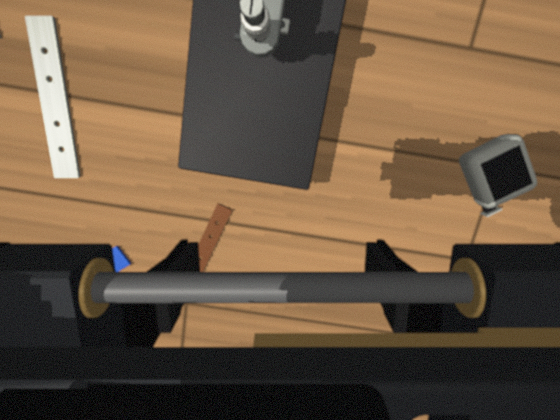

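The wrist view shows the plate on the left, (25,15) to (78,178), the stand's front corners at (180,167) and (310,188), and the knob at (252,12). I'll measure both from here.

```bash
python3 - <<'E'
from h import *
c=load('wrist');im=c['image'].astype(int);W=world(c)
mx,mn=im.max(2),im.min(2)
m=((mx-mn<40)&(mx>140)).astype(np.uint8);m[:,90:]=0;m[190:]=0
v,u=np.where(m);P=np.array([plane(c,x,y,.005)[:2] for x,y in zip(u,v)]);
print('plate',len(u),cv2.minAreaRect((P*1000).astype(np.float32)),W[m>0][:,2].mean())
# base top edges: depth-based
d=(np.abs(W[...,2]-.045)<.006)
for r in(60,90,120,150,163):
    uu=np.where(d[r,120:420])[0]+120
    print(r,uu.min(),uu.max(),plane(c,uu.min(),r,.045)[:2],plane(c,uu.max(),r,.045)[:2])
for k in(200,230,260,290,305):
    vv=np.where(d[100:240,k])[0]+100; print(k,vv.max(),plane(c,k,vv.max(),.045)[:2])
for p in((252,5),(252,15),(262,40)):print(p,W[p[1],p[0]])
# top cam points on high parts
a=load('top');Wt=world(a);z=Wt[140:185,258:288,2];print(np.round(z.max(),3),[ (h,Wt[140:185,258:288][z>h].mean(0).round(4),(z>h).sum()) for h in(.15,.17,.19,.2)])
E
```

```text
plate 4189 ((517.6715087890625, 275.1935119628906), (179.41188049316406, 31.42866325378418), 9.478438377380371) 0.007801297863790126
60 187 333 [0.58356583 0.11244861] [ 0.60784723 -0.03554638]
90 184 327 [0.55396505 0.1129901 ] [ 0.57826328 -0.0351964 ]
120 182 322 [0.52318747 0.11249692] [ 0.54750342 -0.03589089]
150 179 316 [0.49079527 0.11306483] [ 0.51512954 -0.03553261]
163 178 313 [0.47633801 0.11299068] [ 0.50055489 -0.0349336 ]
200 172 [0.47025191 0.08790678]
230 177 [0.47005564 0.05412113]
260 182 [0.46985775 0.02005815]
290 187 [ 0.46965823 -0.01428559]
305 189 [ 0.47012726 -0.03145982]
(252, 5) [0.60867215 0.03742774 0.17486757]
(252, 15) [0.60300921 0.03664451 0.17476406]
(262, 40) [0.6031166  0.03412959 0.10423264]
1.722 [(0.15, array([0.5867, 0.0348, 0.3097]), np.int64(33)), (0.17, array([0.5793, 0.0322, 0.3677]), np.int64(24)), (0.19, array([ 0.3545, -0.0225,  1.7218]), np.int64(3)), (0.2, array([ 0.3545, -0.0225,  1.7218]), np.int64(3))]
```

{"fn": "step_arm", "kwargs": {"delta_pos": [[0, 1, 0], [0, 1, 0], [0, 1, 0], [0, 1, 0], [0, 1, 0], [0, 1, 0], [0, 1, 0], [0, 1, 0], [0.2, 0.8, 0], [0.2, 0.8, 0], [0, 0, -0.5], [0, 0, -0.5]], "turn": [0, 0, 0, 0, 0, 0, 0, 0, 0, 0, 0, 0]}}

```text
time: 3.75
ee_pos: [0.4829, 0.2352, 0.2264]
eef_rot: [0.997, 0.082, -0.0, 0.0]
ft_force: [0.2, 0.0, -0.7]
width: 0.0872
grip_force: 0.0
```

Stand yaw is about 0, with the front at x=0.470 and the centreline at y=0.039. That puts the stop at x=0.624, the spindle at (0.610, 0.039) and the knob top at z=0.175, which is consistent with the given sizes. The plate is at (0.518, 0.275), yaw 0.165.

{"fn": "step_arm", "kwargs": {"delta_pos": [[0.34, 0.51, -1], [0.34, 0.51, -1], [0.34, 0.51, -1], [0, 0, -1], [0, 0, -1], [0, 0, -1], [0, 0, -1], [0, 0, -0.8], [0, 0, -0.6], [0, 0, -0.3], [0, 0, -0.15], [0, 0, -0.1]], "turn": [0, 0, 0, 0, 0, 0, 0, 0, 0, 0, 0, 0]}}

```text
time: 4.95
ee_pos: [0.509, 0.2736, 0.0041]
eef_rot: [0.997, 0.081, 0.0, -0.0]
ft_force: [-0.1, -0.4, 0.7]
width: 0.087
grip_force: 0.0
```

{"fn": "step_arm", "kwargs": {"delta_pos": [[0, 0, 0], [0, 0, 0], [0, 0, 0], [0, 0, 0], [0, 0, 0], [0, 0, 0]], "turn": [0, 0, 0, 0, 0, 0], "grip": 1, "newtons": 25}}

```text
time: 5.55
ee_pos: [0.5087, 0.2736, 0.0039]
eef_rot: [0.997, 0.081, 0.0, 0.0]
ft_force: [0.5, -0.3, 0.4]
width: 0.0469
grip_force: 0.0
```

{"fn": "step_arm", "kwargs": {"delta_pos": [[0, 0, -0.1], [0, 0, 0], [0, 0, 0], [0, 0, 0], [0, 0, 0], [0, 0, 0]], "turn": [0, 0, 0, 0, 0, 0]}}

```text
time: 6.15
ee_pos: [0.5086, 0.2735, 0.0012]
eef_rot: [0.997, 0.081, -0.0, 0.0]
ft_force: [-0.6, -0.8, -2.3]
width: 0.0294
grip_force: 25.0
```

{"fn": "step_arm", "kwargs": {"delta_pos": [[0, 0, 0.5], [0, 0, 1], [-0.3, 0, 1], [-0.25, -0.5, 0.45], [0, -1, 0], [0, -1, 0], [0, -1, 0], [0, -1, 0], [0, -1, 0], [0, -1, 0], [0, -1, 0], [0, -1, 0]], "turn": [0, 0, 0, -0.15, -0.15, -0.15, -0.15, -0.15, -0.15, -0.15, -0.15, -0.15]}}

```text
time: 7.35
ee_pos: [0.495, 0.0603, 0.076]
eef_rot: [1.0, 0.0, 0.0, 0.0]
ft_force: [-0.8, 1.2, -1.7]
width: 0.0292
grip_force: 25.0
```

{"fn": "step_arm", "kwargs": {"delta_pos": [[0, -0.6, 0], [0, -0.28, 0], [0, 0, 0], [0, 0, 0]], "turn": [0, 0, 0, 0]}}

```text
time: 7.75
ee_pos: [0.4938, 0.0385, 0.0751]
eef_rot: [1.0, 0.0, -0.001, 0.001]
ft_force: [-5.4, -1.9, -2.4]
width: 0.0294
grip_force: 24.8
```

```bash
python3 - <<'E'
from h import *
s=read_state();q=s['eef_rot'];print(s['time'],s['ee_pos'],q,2*np.arctan2(q[1],q[0]),s['width'],s['ft_force'])
w=snap('wrist');a=snap('top');b=snap('side')
o=np.hstack([w['image'][0:250,100:460],cv2.resize(b['image'][150:300,160:300],(360,386))[:250]])
cv2.imwrite('pics/p2.png',o[...,::-1])
E
```

```text
7.75 [0.49383036 0.03853918 0.07511453] [ 9.99999211e-01  8.00745786e-05 -1.05705299e-03  6.74117423e-04] 0.00016014928325522928 0.02941641557564636 [-5.36209789 -1.94916971 -2.38526602]
```

View pics/p2.png

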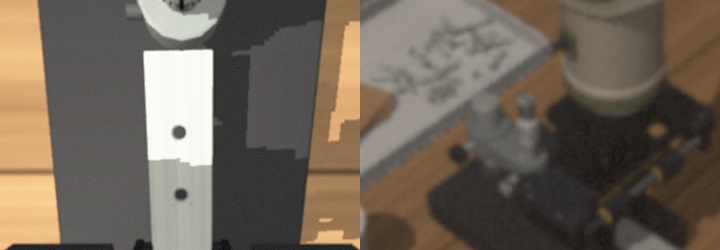

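The wrist view shows the plate held straight, its end at (180,50) right against the bracket. The force of -5 N in x suggests it is brushing the bracket, so I'll back off before lowering.

{"fn": "step_arm", "kwargs": {"delta_pos": [[-0.4, 0, 0], [-0.4, 0, 0], [0, 0, 0], [0, 0, 0]], "turn": [0, 0, 0, 0]}}

```text
time: 8.3
ee_pos: [0.475, 0.039, 0.0755]
eef_rot: [1.0, 0.0, 0.001, 0.0]
ft_force: [0.7, 0.2, -2.0]
width: 0.0294
grip_force: 24.8
```

```bash
python3 - <<'E'
from h import *
s=read_state();q=s['eef_rot'];print(s['time'],s['ee_pos'],2*np.arctan2(q[1],q[0]),s['width'],s['ft_force'],s['torque'])
c=snap('wrist');im=c['image'].astype(int);W=world(c)
d=(np.abs(W[...,2]-.078)<.012)&(np.abs(W[...,1]-.039)<.022); d[235:]=0
v,u=np.where(d);print(len(u),v.min(),v.max(),W[d][:,2].mean())
for r in range(v.min(),v.max(),25):
    x=u[v==r];p,q=W[r,x.min()],W[r,x.max()];print(r,p.round(4),q.round(4),((p+q)/2).round(4))
h=s['ee_pos'][2]+.004
print('tip on plane', [plane(c,280,v.min(),.079)])
E
```

```text
8.3 [0.47503636 0.03900859 0.07551197] 0.0009050120833032246 0.029449452371112 [ 0.6531991   0.22633291 -2.01497899] [0.02742755 0.05797287 0.02201022]
11577 0 234 0.0799985987051202
0 [0.5932 0.0441 0.081 ] [0.5937 0.0323 0.0797] [0.5935 0.0382 0.0803]Traceback (most recent call last):
  File "<stdin>", line 7, in <module>
    return umr_minimum(a, axis, None, out, keepdims, initial, where)
ValueError: zero-size array to reduction operation minimum which has no identity
```

```bash
python3 - <<'E'
from h import *
c=load('wrist');W=world(c)
d=(np.abs(W[...,2]-.078)<.012)&(np.abs(W[...,1]-.039)<.022)&(W[...,0]<.588); d[235:]=0
n,l,st,_=cv2.connectedComponentsWithStats(d.astype(np.uint8));k=1+np.argmax(st[1:,4]);v,u=np.where(l==k)
print(len(u),W[l==k][:,2].mean())
for r in range(v.min()+1,v.max(),22):
    x=u[v==r];p,q=plane(c,x.min(),r,.080),plane(c,x.max(),r,.080);print(r,W[r,x[len(x)//2]].round(4),p.round(4),q.round(4),((p+q)/2).round(4))
E
```

```text
11508 0.079994247172816
51 [0.5738 0.0377 0.0797] [0.5738 0.0491 0.08  ] [0.5738 0.0268 0.08  ] [0.5738 0.038  0.08  ]
73 [0.5649 0.0413 0.0793] [0.5648 0.0564 0.08  ] [0.5648 0.0266 0.08  ] [0.5648 0.0415 0.08  ]
95 [0.5556 0.0408 0.0796] [0.5555 0.0557 0.08  ] [0.5556 0.0264 0.08  ] [0.5555 0.0411 0.08  ]
117 [0.5459 0.0409 0.0802] [0.5459 0.0555 0.08  ] [0.546  0.0262 0.08  ] [0.5459 0.0409 0.08  ]
139 [0.5358 0.0404 0.076 ] [0.536  0.0553 0.08  ] [0.5361 0.0259 0.08  ] [0.536  0.0406 0.08  ]
161 [0.5258 0.0399 0.0802] [0.5258 0.0551 0.08  ] [0.5258 0.0252 0.08  ] [0.5258 0.0402 0.08  ]
183 [0.5152 0.0395 0.08  ] [0.5152 0.0549 0.08  ] [0.5152 0.025  0.08  ] [0.5152 0.0399 0.08  ]
205 [0.5042 0.0395 0.08  ] [0.5042 0.0542 0.08  ] [0.5042 0.0247 0.08  ] [0.5042 0.0395 0.08  ]
227 [0.493  0.0395 0.0804] [0.4928 0.054  0.08  ] [0.4929 0.0244 0.08  ] [0.4928 0.0392 0.08  ]
```

{"fn": "step_arm", "kwargs": {"delta_pos": [[0, 0, -0.5], [0, 0, -0.4], [0, 0, -0.15], [0, 0, -0.05], [0, 0, 0], [0, 0, 0]], "turn": [-0.13, -0.13, 0, 0, 0, 0]}}

```text
time: 8.95
ee_pos: [0.4752, 0.0392, 0.0479]
eef_rot: [1.0, -0.015, 0.0, -0.0]
ft_force: [1.1, -0.6, -1.4]
width: 0.0293
grip_force: 24.8
```

{"fn": "step_arm", "kwargs": {"delta_pos": [[0, 0, -0.04], [0, 0, -0.02], [0, 0, 0], [0, 0, 0]], "turn": [0, 0, 0, 0]}}

```text
time: 9.35
ee_pos: [0.475, 0.039, 0.0462]
eef_rot: [1.0, -0.015, 0.0, 0.0]
ft_force: [0.6, -0.2, -1.6]
width: 0.0292
grip_force: 24.8
```

{"fn": "step_arm", "kwargs": {"delta_pos": [[0, 0, -0.02], [0, 0, 0], [0, 0, 0]], "turn": [0, 0, 0]}}

```text
time: 9.65
ee_pos: [0.4751, 0.039, 0.0459]
eef_rot: [1.0, -0.015, 0.0, 0.0]
ft_force: [-3.1, -0.8, 6.5]
width: 0.0293
grip_force: 24.8
```

{"fn": "step_arm", "kwargs": {"delta_pos": [[0.2, 0, 0], [0.3, 0, 0], [0.3, 0, 0], [0.3, 0, 0], [0.2, 0, 0], [0.1, 0, 0], [0.1, 0, 0], [0, 0, 0]], "turn": [0, 0, 0, 0, 0, 0, 0, 0], "newtons": 10}}

```text
time: 10.45
ee_pos: [0.5127, 0.0393, 0.0458]
eef_rot: [1.0, -0.015, 0.0, -0.0]
ft_force: [-1.3, -0.3, 4.7]
width: 0.0302
grip_force: 10.0
```

{"fn": "step_arm", "kwargs": {"delta_pos": [[0.15, 0, 0], [0.1, 0, 0], [0.05, 0, 0], [0.04, 0, 0], [0, 0, 0]], "turn": [0, 0, 0, 0, 0]}}

```text
time: 10.95
ee_pos: [0.5208, 0.0393, 0.0458]
eef_rot: [1.0, -0.015, -0.0, 0.0]
ft_force: [-3.4, 0.2, 5.5]
width: 0.0301
grip_force: 10.0
```

{"fn": "step_arm", "kwargs": {"delta_pos": [[0.04, 0, 0], [0.02, 0, 0], [0, 0, 0]], "turn": [0, 0, 0]}}

```text
time: 11.25
ee_pos: [0.5223, 0.0393, 0.0458]
eef_rot: [1.0, -0.015, -0.0, 0.0]
ft_force: [-3.3, 0.1, 4.8]
width: 0.0295
grip_force: 10.0
```

{"fn": "step_arm", "kwargs": {"delta_pos": [[0.02, 0, 0], [0.02, 0, 0], [0, 0, 0]], "turn": [0, 0, 0]}}

```text
time: 11.55
ee_pos: [0.5232, 0.0393, 0.0458]
eef_rot: [1.0, -0.015, -0.0, 0.0]
ft_force: [-4.2, -0.2, 6.0]
width: 0.0297
grip_force: 10.0
```

{"fn": "step_arm", "kwargs": {"delta_pos": [[0.02, 0, 0], [0.02, 0, 0], [0, 0, 0]], "turn": [0, 0, 0]}}

```text
time: 11.85
ee_pos: [0.5243, 0.0393, 0.0458]
eef_rot: [1.0, -0.015, -0.0, 0.0]
ft_force: [-3.9, 0.1, 5.3]
width: 0.0297
grip_force: 10.0
```

{"fn": "step_arm", "kwargs": {"delta_pos": [[0.02, 0, 0], [0.02, 0, 0], [0, 0, 0]], "turn": [0, 0, 0]}}

```text
time: 12.15
ee_pos: [0.5247, 0.0393, 0.0458]
eef_rot: [1.0, -0.015, -0.001, 0.0]
ft_force: [-5.9, 0.2, 8.9]
width: 0.03
grip_force: 10.0
```

{"fn": "step_arm", "kwargs": {"delta_pos": [[0.02, 0, 0], [0.02, 0, 0], [0, 0, 0]], "turn": [0, 0, 0]}}

```text
time: 12.45
ee_pos: [0.5251, 0.0393, 0.0455]
eef_rot: [1.0, -0.015, -0.001, 0.0]
ft_force: [-9.4, 0.2, 8.9]
width: 0.0295
grip_force: 10.9
```

```bash
python3 - <<'E'
from h import *
s=read_state();q=s['eef_rot'];print(s['time'],s['ee_pos'],2*np.arctan2(q[1],q[0]),s['ft_force'],s['torque'])
c=snap('wrist');W=world(c)
d=(np.abs(W[...,2]-.05)<.008)&(np.abs(W[...,1]-.039)<.025)&(c['image'].min(2)>75)&(W[...,0]<.588); d[235:]=0
n,l,st,_=cv2.connectedComponentsWithStats(d.astype(np.uint8));k=1+np.argmax(st[1:,4]);v,u=np.where(l==k)
print(len(u),W[l==k][:,2].mean())
for r in range(v.min()+1,v.max(),22):
    x=u[v==r];p,q=plane(c,x.min(),r,.050),plane(c,x.max(),r,.050);print(r,p.round(4),q.round(4),((p+q)/2).round(4))
cv2.imwrite('pics/w3.png',c['image'][...,::-1])
E
```

```text
12.45 [0.52510077 0.03925517 0.04553326] -0.029957419329327824 [-9.4228566   0.20731551  8.89058288] [-0.03857684  2.0041241   0.04957773]
6801 0.05031782044694567
135 [0.588 0.041 0.05 ] [0.5875 0.0219 0.05  ] [0.5877 0.0315 0.05  ]
157 [0.5785 0.0631 0.05  ] [0.5773 0.0225 0.05  ] [0.5779 0.0428 0.05  ]
179 [0.5677 0.0538 0.05  ] [0.5668 0.0225 0.05  ] [0.5672 0.0381 0.05  ]
201 [0.5568 0.0539 0.05  ] [0.5559 0.023  0.05  ] [0.5563 0.0385 0.05  ]
223 [0.5455 0.054  0.05  ] [0.5445 0.0231 0.05  ] [0.545  0.0385 0.05  ]
```

View pics/w3.png

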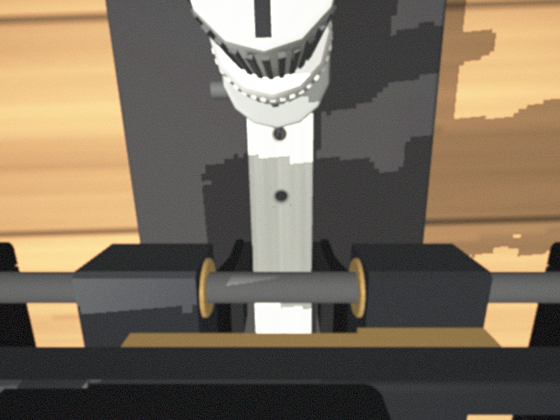

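The view shows the plate straight under the bracket (holes at (279,133) and (281,196), centred at y≈0.0385) with about 9 N pushing it home. Its hole positions match x≈0.534 for the centre, so I'll release and rise.

{"fn": "step_arm", "kwargs": {"delta_pos": [[0, 0, 0], [0, 0, 0], [0, 0, 0], [0, 0, 0]], "turn": [0, 0, 0, 0], "grip": 0.3}}

```text
time: 12.9
ee_pos: [0.5266, 0.0391, 0.0456]
eef_rot: [1.0, -0.015, 0.0, -0.0]
ft_force: [0.0, 0.5, 0.1]
width: 0.0539
grip_force: 0.0
```

{"fn": "step_arm", "kwargs": {"delta_pos": [[-0.3, 0, 0.4], [-1, 0, 1], [-1, 0, 1], [-0.5, 0, 1], [0, 0, 1], [0, 0, 1], [0, 0, 0.6], [0, 0, 0]], "turn": [0, 0, 0, 0, 0, 0, 0, 0]}}

```text
time: 13.7
ee_pos: [0.4572, 0.0394, 0.1979]
eef_rot: [1.0, -0.015, 0.002, 0.001]
ft_force: [0.7, 0.4, -1.0]
width: 0.061
grip_force: 0.0
```

```bash
python3 - <<'E'
from h import *
s=read_state();q=s['eef_rot'];print(s['time'],s['ee_pos'],2*np.arctan2(q[1],q[0]),s['ft_force'],s['torque'],s['joint_positions'],s['joint_torque'],s['width'])
c=snap('wrist');W=world(c)
cv2.imwrite('pics/w4.png',c['image'][...,::-1])
p=(np.abs(W[...,2]-.172)<.01)&(np.abs(W[...,1]-.039)<.03)&(np.abs(W[...,0]-.61)<.04);p[240:]=0
print('knob top',W[p].mean(0),p.sum(),W[p][:,2].max(),np.percentile(W[p][:,2],[5,50,95]))
v,u=np.where(p)
if len(u): print(u.min(),u.max(),v.min(),v.max())
E
```

```text
13.7 [0.45719277 0.03938274 0.19788272] -0.03020221184921807 [ 0.66896453  0.38127293 -1.02313241] [ 0.01410094 -0.00022759 -0.02271508] [ 0.68896742  0.02684407 -0.87233851  1.87844834  0.02379997  1.24231677
 -1.79179281] [  0.34611454 -29.21434164  -0.55424474 -38.76137853  -0.23336907
   0.54716203   0.25688902] 0.060968865975787614<stdin>:6: RuntimeWarning: Mean of empty slice.
  ret = um.true_divide(
Traceback (most recent call last):
ValueError: zero-size array to reduction operation maximum which has no identity
```

View pics/w4.png

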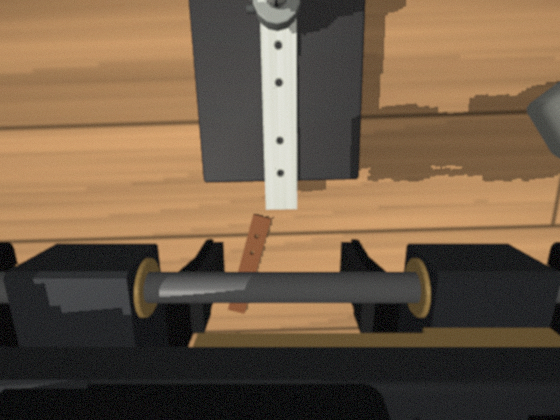

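The plate lies in line under the bracket, with holes at (278,45), (279,83), (280,140) and (280,173). I'll step forward and up to measure the knob and check the plate together.

{"fn": "step_arm", "kwargs": {"delta_pos": [[0.4, 0, 1], [0.5, 0, 1], [0.5, 0, 0.5], [0.4, 0, 0], [0, 0, 0], [0, 0, 0]], "turn": [0, 0, 0, 0, 0, 0], "grip": 0.3}}

```text
time: 14.35
ee_pos: [0.5005, 0.0393, 0.2569]
eef_rot: [1.0, -0.015, -0.001, -0.0]
ft_force: [-0.9, -0.5, -0.3]
width: 0.0609
grip_force: 0.0
```

```bash
python3 - <<'E'
from h import *
s=read_state();print(s['time'],s['ee_pos'])
c=snap('wrist');W=world(c);im=c['image']
p=(np.abs(W[...,2]-.172)<.012)&(np.abs(W[...,1]-.039)<.03)&(np.abs(W[...,0]-.61)<.04);p[240:]=0
v,u=np.where(p);print('knob',p.sum(),W[p].mean(0),u.min(),u.max(),v.min(),v.max(),np.percentile(W[p][:,2],[5,50,95]))
P=np.array([plane(c,x,y,np.percentile(W[p][:,2],50)) for x,y in zip(u,v)]);print(P.min(0),P.max(0),(P.min(0)+P.max(0))/2)
d=(np.abs(W[...,2]-.05)<.006)&(np.abs(W[...,1]-.039)<.025)&(im.min(2)>110)&(W[...,0]<.585)
n,l,st,_=cv2.connectedComponentsWithStats(d.astype(np.uint8));k=1+np.argmax(st[1:,4]);v,u=np.where(l==k)
M=[]
for r in range(v.min()+15,v.max()-4,4):
    x=u[v==r];M.append((plane(c,x.min(),r,.05)+plane(c,x.max()+1,r,.05))/2)
M=np.array(M);f=np.polyfit(M[:,0],M[:,1],1);print('plate yaw',f[0],'y mid',np.polyval(f,.534),'front end x',plane(c,np.mean(u[v==v.max()]),v.max()+1,.05), 'res',np.std(M[:,1]-np.polyval(f,M[:,0])))
dk=(np.abs(W[...,2]-.045)<.004)&(im.max(2)<90)
E=[]
for r in range(60,v.max()-30,10):
    x=np.where(dk[r])[0]; x=x[(x>100)&(x<460)]
    if len(x)>20:E.append((plane(c,x.min(),r,.045),plane(c,x.max()+1,r,.045)))
for e in E[::3]:print(e[0].round(4),e[1].round(4))
cv2.imwrite('pics/w5.png',np.hstack([im[0:280,130:430],cv2.resize(im[0:90,230:330],(311,280))])[...,::-1])
E
```

```text
14.35 [0.50051654 0.03929857 0.25691127]
knob 466 [0.60861202 0.0384058  0.17306875] 267 289 48 74 [0.16638498 0.17387485 0.17521213]
[0.60000694 0.03067386 0.17387485] [0.6164706  0.04576104 0.17387485] [0.60823877 0.03821745 0.17387485]
plate yaw -0.018663861368347523 y mid 0.0379522798920883 front end x [0.44249401 0.0401113  0.05      ] res 0.00019533809496806193
[0.6306 0.1106 0.045 ] [ 0.6264 -0.0369  0.045 ]
[0.6012 0.111  0.045 ] [ 0.5969 -0.0366  0.045 ]
[0.5704 0.1114 0.045 ] [ 0.5661 -0.0363  0.045 ]
[0.5381 0.1108 0.045 ] [ 0.5338 -0.036   0.045 ]
[0.5042 0.1113 0.045 ] [ 0.5    -0.0356  0.045 ]
```

View pics/w5.png

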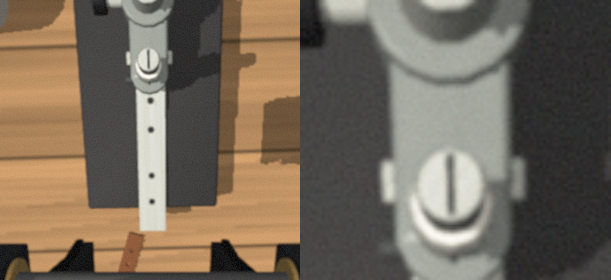

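The knob top is at (0.609, 0.038, 0.175), with its slot line at (450,185) in the zoom. The plate sits square (about -0.01 rad relative to the stand) and centred. Next I'll wind the wrist back while moving above the knob.

{"fn": "step_arm", "kwargs": {"delta_pos": [[0.4, 0, 0], [0.4, 0, 0], [0.4, 0, 0], [0.4, 0, 0], [0.4, 0, 0], [0.4, 0, 0], [0.4, -0.05, 0], [0.4, 0, 0], [0.4, 0, 0], [0.4, 0, 0], [0.34, 0, 0], [0, 0, 0]], "turn": [1, 1, 1, 1, 1, 1, 1, 1, 1, 1, 1, 1]}}

```text
time: 15.6
ee_pos: [0.6099, 0.0378, 0.2574]
eef_rot: [0.76, 0.65, -0.0, -0.0]
ft_force: [-0.3, -0.6, -0.5]
width: 0.0609
grip_force: 0.0
```

{"fn": "step_arm", "kwargs": {"delta_pos": [[0, 0, 0], [0, 0, 0], [0, 0, 0], [0, 0, 0], [0, 0, 0], [0, 0, 0], [0, 0, 0], [0, 0, 0], [0, 0, 0], [0, 0, 0], [0, 0, 0], [0, 0, 0]], "turn": [1, 1, 1, 1, 1, 1, 1, 1, 1, 1, 1, 1]}}

```text
time: 16.8
ee_pos: [0.6092, 0.0378, 0.2577]
eef_rot: [0.143, 0.99, -0.0, -0.0]
ft_force: [-0.4, -0.2, 0.5]
width: 0.0606
grip_force: 0.0
```

```bash
python3 - <<'E'
from h import *
s=read_state();q=s['eef_rot'];print(s['time'],s['ee_pos'],2*np.arctan2(q[1],q[0]),s['joint_positions'],s['joint_torque'][6],s['torque'])
c=load('wrist');W=world(c)
dk=(np.abs(W[...,2]-.045)<.005)
for k in (230,250,310,330):
    v=np.where(dk[:260,k])[0];print(k,v.max(),plane(c,k,v.max()+1,.045))
E
```

```text
16.8 [0.60921591 0.03784926 0.25773358] 2.855290596164436 [ 0.73647258  0.60368564 -1.30214457  1.40205379  0.57951458  1.56144525
  0.76616735] -2.288300022482872 [ 0.05483593 -0.16332156  0.03157672]
230 208 [0.46962224 0.09999921 0.045     ]
250 208 [0.46894236 0.07668331 0.045     ]
310 206 [0.46931957 0.00670871 0.045     ]
330 206 [ 0.4686407  -0.01657613  0.045     ]
```

{"fn": "step_arm", "kwargs": {"delta_pos": [[0, 0, 0], [0, 0, 0], [0, 0, 0], [0, 0, 0], [0, 0, 0], [0, 0, 0]], "turn": [1, 1, 1, 1, 1, 1]}}

```text
time: 17.4
ee_pos: [0.6092, 0.0378, 0.2577]
eef_rot: [-0.215, 0.977, -0.0, -0.0]
ft_force: [-0.4, 0.0, 0.2]
width: 0.061
grip_force: 0.0
```

```bash
python3 - <<'E'
from h import *
s=read_state();q=s['eef_rot'];print(s['time'],s['ee_pos'],2*np.arctan2(q[1],q[0]),s['joint_positions'],s['joint_torque'][6],s['torque'])
E
```

```text
17.4 [0.60923396 0.03779936 0.25766962] 3.5753076834750597 [ 0.76728525  0.67305072 -1.40449099  1.40070624  0.6626562   1.60253021
  1.43637382] -2.426939159631729 [ 0.12404098 -0.08962582  0.0181329 ]
```

{"fn": "step_arm", "kwargs": {"delta_pos": [[0, 0, -0.7], [0, 0, -1], [0, 0, -1], [0, 0, -0.8], [0, 0, -0.4], [0, 0, -0.2], [0, 0, 0], [0, 0, 0]], "turn": [0, 0, 0, 0, 0, 0, 0, 0]}}

```text
time: 18.2
ee_pos: [0.6102, 0.0381, 0.1564]
eef_rot: [-0.212, 0.977, 0.0, 0.0]
ft_force: [0.0, -0.0, 0.0]
width: 0.061
grip_force: 0.0
```

{"fn": "step_arm", "kwargs": {"delta_pos": [[0, 0, 0], [0, 0, 0], [0, 0, 0], [0, 0, 0], [0, 0, 0], [0, 0, 0], [0, 0, 0], [0, 0, 0], [0, 0, 0]], "turn": [0, 0, 0, 0, 0, 0, 0, 0, 0], "grip": 1, "newtons": 12}}

```text
time: 19.1
ee_pos: [0.6098, 0.0381, 0.1556]
eef_rot: [-0.213, 0.977, 0.0, -0.0]
ft_force: [-0.6, 0.7, 0.7]
width: 0.0144
grip_force: 12.0
```

```bash
cat > r.py <<'E'
from bench import *;import numpy as np
s=read_state();q=s['eef_rot'];print(s['time'],s['ee_pos'],2*np.arctan2(q[1],q[0]),'j',s['joint_positions'][[2,6]],'jt',s['joint_torque'].round(3),'T',s['torque'],'F',s['ft_force'],s['width'],s['grip_force'])
E
python3 r.py
```

```text
19.1 [0.60983706 0.03805876 0.15558734] 3.569866008968693 j [-1.34324479  1.38291314] jt [ 5.5400e-01 -5.7784e+01 -2.5520e+01 -2.9693e+01  3.8000e-01  1.2900e-01
 -1.0000e-03] T [ 0.29438477  0.01827905 -0.02331595] F [-0.63177833  0.67676095  0.691802  ] 0.01437699467197471 11.999959498643875
```

{"fn": "step_arm", "kwargs": {"delta_pos": [[0, 0, -0.008], [0, 0, -0.008], [0, 0, -0.008], [0, 0, -0.008], [0, 0, -0.008], [0, 0, -0.008]], "turn": [-1, -1, -1, -1, -1, -1], "newtons": 15}}

```text
time: 19.7
ee_pos: [0.6098, 0.0384, 0.1545]
eef_rot: [0.148, 0.989, 0.0, -0.0]
ft_force: [-0.2, 2.8, 0.1]
width: 0.0141
grip_force: 15.0
```

```bash
python3 r.py
```

```text
19.7 [0.60980306 0.03840683 0.15445503] 2.8452444321074473 j [-1.21519392  0.7222342 ] jt [  2.127 -56.127 -22.077 -32.246   1.004   0.524   2.259] T [ 0.57362313 -0.03859527  0.0310785 ] F [-0.24259742  2.80583338  0.0960892 ] 0.014070090438105063 14.997636079788208
```

{"fn": "step_arm", "kwargs": {"delta_pos": [[0, 0, -0.008], [0, 0, -0.008], [0, 0, -0.008], [0, 0, -0.008], [0, 0, -0.008], [0, 0, -0.008]], "turn": [-1, -1, -1, -1, -1, -1]}}

```text
time: 20.3
ee_pos: [0.6099, 0.0387, 0.1533]
eef_rot: [0.486, 0.874, 0.001, -0.0]
ft_force: [1.2, 3.0, -0.8]
width: 0.0143
grip_force: 15.0
```

```bash
python3 r.py
```

```text
20.3 [0.60994441 0.03869128 0.15332416] 2.1255375157665957 j [-1.07932374  0.06572693] jt [  2.679 -56.507 -18.119 -33.795   0.971   0.769   2.27 ] T [ 0.58946112 -0.19138143  0.01798044] F [ 1.22215206  2.95962244 -0.75060712] 0.01428170850550166 14.997835010290146
```

{"fn": "step_arm", "kwargs": {"delta_pos": [[0, 0, -0.008], [0, 0, -0.008], [0, 0, -0.008]], "turn": [-1, -1, -1]}}

```text
time: 20.6
ee_pos: [0.6101, 0.0388, 0.1527]
eef_rot: [0.635, 0.773, 0.001, -0.0]
ft_force: [2.0, 2.1, 0.4]
width: 0.0143
grip_force: 15.0
```

```bash
python3 r.py
```

```text
20.6 [0.61007996 0.03878426 0.15273845] 1.7656282253691316 j [-1.01027101 -0.26425413] jt [  2.799 -56.945 -16.339 -34.276   0.895   0.91    2.281] T [ 0.63530524 -0.41841151  0.03234213] F [2.02593888 2.05116367 0.37508308] 0.014286003202528662 14.996956586837769
```

{"fn": "step_arm", "kwargs": {"delta_pos": [[0, 0, -0.008], [0, 0, -0.008], [0, 0, 0], [0, 0, 0]], "turn": [-1, -1, 0, 0]}}

```text
time: 21.0
ee_pos: [0.6101, 0.0385, 0.1523]
eef_rot: [0.72, 0.694, 0.0, 0.0]
ft_force: [2.1, 4.1, 0.3]
width: 0.0145
grip_force: 15.0
```

```bash
python3 r.py
```

```text
21.0 [0.6100745  0.03852621 0.15234318] 1.5338287136915982 j [-0.96540948 -0.47740199] jt [  1.793 -58.185 -13.807 -34.232   0.676   1.076  -0.315] T [ 0.72691749 -0.55822248 -0.01310035] F [2.09215452 4.07560662 0.27151851] 0.014513552698778994 15.001138597726822
```

{"fn": "step_arm", "kwargs": {"delta_pos": [[0, 0, -0.008], [0, 0, -0.008], [0, 0, 0], [0, 0, 0]], "turn": [-1, -1, 0, 0]}}

```text
time: 21.4
ee_pos: [0.6101, 0.0383, 0.1519]
eef_rot: [0.798, 0.603, 0.0, -0.0]
ft_force: [2.7, 3.7, -0.0]
width: 0.014
grip_force: 15.0
```

```bash
python3 r.py
```

```text
21.4 [0.61007146 0.03827243 0.1519248 ] 1.2951366402516078 j [-0.92007651 -0.69760516] jt [  2.163 -58.165 -12.347 -34.116   0.806   1.302  -0.272] T [ 0.94399666 -0.61275438 -0.04027707] F [ 2.71476824  3.67143918 -0.01947021] 0.014046272939609597 15.00045195221901
```

{"fn": "step_arm", "kwargs": {"delta_pos": [[0, 0, -0.008], [0, 0, -0.008], [0, 0, -0.008]], "turn": [-1, -1, -1]}}

```text
time: 21.7
ee_pos: [0.6102, 0.0382, 0.1513]
eef_rot: [0.894, 0.448, 0.0, -0.0]
ft_force: [2.9, 3.9, 0.2]
width: 0.0146
grip_force: 15.0
```

```bash
python3 r.py
```

```text
21.7 [0.61017538 0.03820239 0.15133705] 0.9295412127177657 j [-0.85214304 -1.03670705] jt [  3.598 -57.739 -11.842 -34.328   1.076   1.458   2.323] T [ 0.88777243 -0.68564695  0.04030075] F [2.91032518 3.92761066 0.17393164] 0.014617118760384159 14.996018260717392
```

{"fn": "step_arm", "kwargs": {"delta_pos": [[0, 0, -0.008], [0, 0, -0.008]], "turn": [-1, -1]}}

```text
time: 21.9
ee_pos: [0.6102, 0.0382, 0.151]
eef_rot: [0.941, 0.338, 0.0, -0.0]
ft_force: [3.0, 3.7, -0.2]
width: 0.0146
grip_force: 15.0
```

```bash
python3 r.py
```

```text
21.9 [0.61023499 0.0381509  0.15097408] 0.6895072533385155 j [-0.80794031 -1.26042213] jt [  3.421 -58.152 -11.    -34.417   1.007   1.479   2.321] T [ 0.90656844 -0.75290402  0.01963721] F [ 3.00644362  3.68817982 -0.23939542] 0.01458021309958494 14.997561872005463
```

{"fn": "step_arm", "kwargs": {"delta_pos": [[0, 0, -0.008], [0, 0, -0.008]], "turn": [-1, -1]}}

```text
time: 22.1
ee_pos: [0.6103, 0.0381, 0.1506]
eef_rot: [0.975, 0.223, 0.0, -0.0]
ft_force: [2.9, 4.3, 0.4]
width: 0.0142
grip_force: 15.0
```

```bash
python3 r.py
```

```text
22.1 [0.61030356 0.03808271 0.15060091] 0.4494951187784602 j [-0.76447713 -1.48484425] jt [  3.265 -58.503 -10.222 -34.481   0.945   1.491   2.33 ] T [ 0.85546678 -0.7480592   0.01669543] F [2.93594957 4.25509075 0.39450324] 0.014213915115826635 15.001204311847687
```

{"fn": "step_arm", "kwargs": {"delta_pos": [[0, 0, -0.008], [0, 0, -0.008]], "turn": [-1, -1]}}

```text
time: 22.3
ee_pos: [0.6104, 0.0381, 0.1503]
eef_rot: [0.995, 0.105, 0.001, -0.0]
ft_force: [2.8, 3.1, 1.5]
width: 0.0148
grip_force: 15.0
```

```bash
python3 r.py
```

```text
22.3 [0.61040741 0.03805893 0.15034216] 0.20942273852914506 j [-0.72185408 -1.71006998] jt [  3.064 -58.156  -9.369 -34.093   0.873   1.405   2.323] T [ 0.82325102 -0.67742582  0.01649722] F [2.78412555 3.13123314 1.46626514] 0.014784394467220257 15.008606314659119
```

{"fn": "step_arm", "kwargs": {"delta_pos": [[0, 0, 0], [0, 0, 0]], "turn": [-1, -1]}}

```text
time: 22.5
ee_pos: [0.6104, 0.0379, 0.1503]
eef_rot: [1.0, -0.015, 0.001, -0.0]
ft_force: [3.1, 3.3, 0.6]
width: 0.0144
grip_force: 15.0
```

```bash
python3 r.py
```

```text
22.5 [0.61040957 0.03793775 0.15029078] -0.030610788524823667 j [-0.67999607 -1.93573536] jt [  2.884 -58.954  -8.826 -34.513   0.794   1.44    2.32 ] T [ 0.73770653 -0.82301159  0.04150129] F [3.07274729 3.3112043  0.62074856] 0.014360612256347336 15.013086050748825
```

{"fn": "step_arm", "kwargs": {"delta_pos": [[0, 0, 0], [0, 0, 0]], "turn": [-1, -1]}}

```text
time: 22.7
ee_pos: [0.6104, 0.0378, 0.1503]
eef_rot: [0.991, -0.135, 0.0, -0.0]
ft_force: [3.3, 2.5, 0.9]
width: 0.0144
grip_force: 15.0
```

```bash
python3 r.py
```

```text
22.7 [0.61040835 0.03783703 0.15027688] -0.27070008863725864 j [-0.63886251 -2.16203593] jt [  2.667 -59.228  -8.236 -34.599   0.712   1.407   2.327] T [ 0.67488082 -0.84357903  0.08627068] F [3.30295495 2.48184645 0.88311061] 0.014411168752233203 15.018108040094376
```

{"fn": "step_arm", "kwargs": {"delta_pos": [[0, 0, 0], [0, 0, 0]], "turn": [-1, -1]}}

```text
time: 22.9
ee_pos: [0.6104, 0.0377, 0.1503]
eef_rot: [0.968, -0.253, 0.001, -0.0]
ft_force: [2.8, 3.0, 0.4]
width: 0.0141
grip_force: 15.0
```

```bash
python3 r.py
```

```text
22.9 [0.61043401 0.03771087 0.15028092] -0.5108007906241404 j [-0.59842489 -2.38892966] jt [  2.449 -59.458  -7.682 -34.697   0.63    1.347   2.333] T [ 0.60959544 -0.73240368  0.05253556] F [2.80526365 2.99432324 0.40863385] 0.01405718729357166 15.021414756774902
```

{"fn": "step_arm", "kwargs": {"delta_pos": [[0, 0, 0], [0, 0, 0], [0, 0, 0], [0, 0, 0], [0, 0, 0]], "turn": [0, 0, 0, 0, 0], "grip": 0.3}}

```text
time: 23.4
ee_pos: [0.6097, 0.0376, 0.1498]
eef_rot: [0.968, -0.252, -0.0, 0.0]
ft_force: [0.1, -1.0, 1.3]
width: 0.0463
grip_force: 0.0
```

{"fn": "step_arm", "kwargs": {"delta_pos": [[0, 0, 0.5], [0, 0, 1], [0, 0, 1], [-0.5, 0, 1], [-0.8, 0, 0.6], [-0.8, 0, 0], [-0.8, 0, 0], [-0.8, 0, 0], [-0.6, 0, 0], [0, 0, 0], [0, 0, 0]], "turn": [0, 0, 0, 0, 0.4, 0.4, 0.4, 0.4, 0.4, 0, 0]}}

```text
time: 24.5
ee_pos: [0.5029, 0.0377, 0.2534]
eef_rot: [0.991, -0.135, 0.001, 0.0]
ft_force: [-0.1, 0.2, 0.2]
width: 0.061
grip_force: 0.0
```

```bash
python3 r.py; python3 - <<'E'
from h import *
c=snap('wrist');W=world(c);im=c['image']
p=(W[...,2]>.160)&(W[...,2]<.19)&(np.abs(W[...,1]-.039)<.03)&(np.abs(W[...,0]-.61)<.04);p[240:]=0
v,u=np.where(p);print('knob',p.sum(),W[p].mean(0),u.min(),u.max(),v.min(),v.max(),np.percentile(W[p][:,2],[5,50,95]))
d=(np.abs(W[...,2]-.05)<.006)&(np.abs(W[...,1]-.039)<.025)&(im.min(2)>110)&(W[...,0]<.585)
n,l,st,_=cv2.connectedComponentsWithStats(d.astype(np.uint8));k=1+np.argmax(st[1:,4]);vv,uu=np.where(l==k)
M=[]
for r in range(vv.min()+15,vv.max()-4,4):
    x=uu[vv==r];M.append((plane(c,x.min(),r,.05)+plane(c,x.max()+1,r,.05))/2)
M=np.array(M);f=np.polyfit(M[:,0],M[:,1],1);print('plate yaw',f[0],'ymid',np.polyval(f,.534),'front',plane(c,np.mean(uu[vv==vv.max()]),vv.max()+1,.05))
a,b=max(u.mean()-50,0),max(v.mean()-50,0);a,b=int(a),int(b)
cv2.imwrite('pics/w6.png',np.hstack([im[0:300,130:430],cv2.resize(im[b:b+100,a:a+100],(300,300))])[...,::-1])
E
```

```text
24.5 [0.5028882  0.03769133 0.25339232] -0.2715404653300419 j [-0.66657698 -2.05211222] jt [ 1.3000e-02 -4.0357e+01 -2.4670e+00 -3.8717e+01 -1.1000e-01  7.0000e-03
  2.0500e-01] T [ 0.03791453 -0.00911374  0.03301784] F [-0.05427202  0.24926289  0.19505762] 0.0609529901801244 0.0
knob 432 [0.60884822 0.03814932 0.16816825] 228 250 59 83 [0.16392112 0.16858963 0.16995905]
plate yaw -0.016298292416827384 ymid 0.03812806799852043 front [0.44205004 0.05452384 0.05      ]
```

View pics/w6.png

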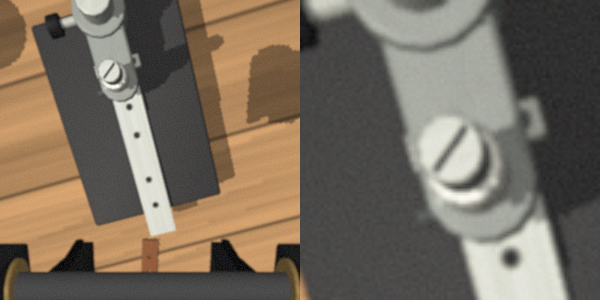

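The knob dropped 5.3 mm, which is 3.3 rad of thimble. The hand turned it 4.08 rad, and the slot at (450,148) in the zoom shows about 4.0 rad, so the ratchet slipped about 0.7 rad. The plate is still square and home, and the gripper is clear.

```bash
python3 -c "
from bench import *
print(close_job())"
```

```text
the job is handed in; nothing more can be done
None
```

The plate is home against the stop, square and clamped under the spindle by the ratchet knob alone, which slipped an estimated 0.7 rad; the job is handed in at about 25 s, but it returned no verdict, and I had no direct reading of the spindle force.

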